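Close a row of component-box lids with one stroke of the fingertips

ROBOT

A 6-joint arm with a two-finger parallel gripper is mounted at the origin on the work surface; the furniture and walls round the work are solid. World frame = base frame: x ahead of the robot, y to its left, z up, the work surface at z = 0. Lengths are in mm, angles in degrees, forces in N, time in s.
With the tool pointing down it reaches from about 300 to 850 mm from the base axis. Payload 4.2 kg.
Tool frame: the origin (TCP) lies on the centre line of the jaws, within the pads' length; the fingertips stand 11 mm ahead of it and the grasp point (between the pads) lies 8 mm behind it; z points along the fingers, y is the line along which they close (so a half turn about z gives the same grasp; the last joint's range is limited). The gripper opens to 91 mm and grips with 3 to 60 N. Pads are 32 mm wide; open, the fingers measure 118 mm over their backs; the gripper's body (76 mm by 178 mm) begins 60 mm behind the grasp point.
Start: joints at [75.802, 18.312, 89.639, -0, 72.044, -1.146], TCP at [129.857, 560.163, 195.676] pointing down, gripper open.
Joint ranges: [-177.97, 177.97], [-48.28, 115.42], [12.27, 149.76], [-77.06, 257.06], [2.81, 150.46], [-146.56, 146.56]. Speed limits (degrees/s): [147.25, 147.25, 180, 180, 180, 180].

INTERFACE

Orientations are given as [roll, pitch, yaw] about the fixed x, y, z axes, in that order (R = Rz(yaw) Ry(pitch) Rx(roll)).
In Python, from workcell import env, grab_frame, camera_model, models gives the robot as it stands.
- The arm moves only by the shell command python3 -m crank 'ROWS' [FORCE]. ROWS is text: rows parted by semicolons, each of 7 numbers parted by spaces: the closure, from -1 (fully open) to 1 (shut), so that 0 is half open, then the shift along the tool's x, y, z in mm, then the turn, a rotation vector about the tool's x, y, z in degrees. A call has 1 to 10 rows; each row shifts and turns the commanded pose from where the row before left it, along the tool's axes as they then stand; what a row does not reach is not made up. A row lasts 1/8 s, in which the tool goes at most 62.5 mm and 10.7 degrees, less where a joint would pass 70% of its speed; a pose out of reach is approached as far as the arm can. A call is refused whole if a number of a shift passes 62.5 or a number of a turn 10.7, either way. A call with a gripper value outside its range is refused whole. The fingers move at their own pace and stop on an object; FORCE is the grip in N (left out, the last holds). Time passes only in rows, so rows that do not move let the fingers close. It gives the time, the measured TCP pose, the force, the opening and the grip force at its end, in the units of the state.
- env.state(): the state, without advancing time (a new reading comes with each control period).
- grab_frame(name): name is "scene" or "top"; returns the picture (384x512x3 uint8, blue, green, red); there is no depth.
- camera_model(name): a dict with "K" (3x3 intrinsics, pixels), "k1" (the pictures are not rectified: a ray, as slopes to the right and down, at radius r is drawn at 1 + k1 r^2 times it, then the intrinsics apply), "R" (3x3) and "t" (3): a world point X has camera coordinates R X + t. Camera axes: x right, y down, z forward; pixel columns grow to the right and rows downward; lengths in mm; the calibration is good to about 2 mm. A picture is of the moment at which its call begins. camera_model takes no time and is no camera call.
- env.job_done(): hands the job in; it is judged then, once.
Trained networks look in the newest picture that a camera, given by its name, has taken for a name from the list of things; names that differ only in an ending like _2 or _b are one class to them, and where a whole thing is asked for, a point or a joint stands for the part that bears it (a point fixed in the world has none). Each returns a list of dicts, best first, with "p" (0 to 1); they miss things now and then, are a little off and sometimes report something else, mostly with a low value. They report only what shows in the picture. A call takes as long as a camera call. They do not tell look-alikes from the thing itself.
- models.search_frame(name, camera): "point" ([x, y, z] in mm, in world coordinates, good to about 4 mm: the middle of the surface that is visible of it).
The state is a dict: "time_s": time; "qpos": joint angles; "qvel": joint speeds; "effort": joint torques, N m; "ee_pos": TCP position; "ee_rot": TCP orientation; "force": force on the tool from outside, world axes, zero at the start; "torque": the same for the moment, N m; "gripper_width": finger opening in mm; "gripper_force": force on a finger pad.
Only numpy, scipy, OpenCV 4.12 (cv2) and the standard library are available. Lean on these libraries where they do the work, as an engineer would, in place of code of your own. Each camera call takes 0.05 s, during which the arm holds its last target. There are 200 camera calls.

TASK

The five small lids of the blue component box stand open. Without grasping anything, run the fingertips lightly along the row in one unbroken stroke, from the end with the yellow tab to the other end, staying low over the row until the last lid is down, so that the lids fold down one after another and all lie shut. Touch only gently, do not lift, tip or shove the box from its place, leave everything else on the desk alone, and finish clear of the box.

Things in the scene. Friction and masses are not known exactly. Their poses are not given: they have to be found in the camera images.
- box: blue plastic box, loose, about 0.5 kg, 154 (its x) x 40 (y) x 24 mm high; origin: centre of underside. Five 30 mm cells in a row along x, each with a white lid (25x40x2.5 mm, bevelled at its hinge) hinged across the row on its cell's -x edge, so fingertips moving towards +x fold them shut. Yellow tab at the -x (starting) end: 15 mm past the wall, top 18 mm above the desk. Must stay within 30 mm of its place
- row_start (a point): point on the box over the hinge of the first lid (yellow-tab end), on the row's centre line at the height of a shut lid's top face, 26.5 mm above the desk; open lids stand up to 49 mm above the desk and may lean 6 mm back towards the yellow end
- row_end (a point): point at the far end of the row, 5 mm beyond where the free edge of the last lid comes down, on the centre line at the same height; 150 mm from row_start along the box's +x
- lid1 (a joint): hinge of lid 1 counted from the yellow tab, 0 mm from row_start along the row, 24 mm above the desk; rad: 0 shut, 1.57 upright, at most 1.9 leaning back; friction of 0.002 N m keeps it where it is left (no spring), so fingertips must pass within about 3 mm above a shut lid's top face to close it
- lid2 (a joint): hinge of lid 2 counted from the yellow tab, 30 mm from row_start along the row, 24 mm above the desk; rad: 0 shut, 1.57 upright, at most 1.9 leaning back; friction of 0.002 N m keeps it where it is left (no spring), so fingertips must pass within about 3 mm above a shut lid's top face to close it
- lid3 (a joint): hinge of lid 3 counted from the yellow tab, 60 mm from row_start along the row, 24 mm above the desk; rad: 0 shut, 1.57 upright, at most 1.9 leaning back; friction of 0.002 N m keeps it where it is left (no spring), so fingertips must pass within about 3 mm above a shut lid's top face to close it
- lid4 (a joint): hinge of lid 4 counted from the yellow tab, 90 mm from row_start along the row, 24 mm above the desk; rad: 0 shut, 1.57 upright, at most 1.9 leaning back; friction of 0.002 N m keeps it where it is left (no spring), so fingertips must pass within about 3 mm above a shut lid's top face to close it
- lid5 (a joint): hinge of lid 5 counted from the yellow tab, 120 mm from row_start along the row, 24 mm above the desk; rad: 0 shut, 1.57 upright, at most 1.9 leaning back; friction of 0.002 N m keeps it where it is left (no spring), so fingertips must pass within about 3 mm above a shut lid's top face to close it
- marker_red: bystander to be left alone: white whiteboard marker with a red cap, 16x129x17 mm, lying beside the box; origin at the centre of its underside
- usb_stick: bystander to be left alone: black USB stick, 17x55x10 mm, lying on the other side of the box; origin at the centre of its underside
- note_pad: bystander to be left alone: yellow sticky-note pad, 70x70x17 mm; origin at the centre of its underside
- eraser: bystander to be left alone: blue-sleeved white eraser, 22x48x12 mm; origin at the centre of its underside
- pencil: bystander to be left alone: yellow pencil, 7x136x7 mm; origin at the centre of its underside
Things that resemble listed ones, but are neither listed nor needed, are in the scene too. Of the things that look like the box, the middle-sized one is meant.

How it is judged:
By the outcome, as a careful person would: the job done as asked, in the order asked, and still so for the second after the job is handed in, with the robot touching nothing.
It also fails if it takes over 32 s, if anything falls off the work surface, if the arm or the gripper's body presses on something with over 40 N, if the wrist force passes 120 N, or if a joint passes its speed limit or range.

## Working session

There is one attempt and no reset: what is moved stays moved. The work goes in short steps, Python scripts to look and compute and a shell command to move; the robot and the scene stay as the last step left them, time stands still between calls to the robot, and variables do not carry over. Pictures are saved under pics/ and viewed, at most 10 in all, crops included, and the job is handed in when it is done.

```bash
mkdir -p pics; ls; python3 - <<'E'
from workcell import env, grab_frame, camera_model, models
import cv2
for c in ("top","scene"):
    cv2.imwrite(f"pics/{c}0.png",cv2.resize(grab_frame(c),(800,600),interpolation=cv2.INTER_CUBIC))
    m=camera_model(c);print(c,m)
    for n in ("box","row_start","lid1","marker_red","usb_stick"):
        print(n,[( [round(float(v)) for v in d["point"]],round(d["p"],2)) for d in models.search_frame(n,c)])
s=env.state();print(s["time_s"],s["ee_pos"],s["ee_rot"],s["gripper_width"])
E
```

```text
pics
top {'K': array([[394.15548401,   0.        , 256.13925071],
       [  0.        , 394.15548401, 190.92363504],
       [  0.        ,   0.        ,   1.        ]]), 'k1': -0.06291971045680401, 'R': array([[ 0.01716799, -0.99961352, -0.02186466],
       [-0.9956437 , -0.01508725, -0.09201081],
       [ 0.09164537,  0.02334905, -0.99551793]]), 't': array([210.27106015, 496.61242022, 928.48497369])}
box [([513, 266, 17], 0.83), ([758, 277, 18], 0.68), ([258, 412, 35], 0.57)]
row_start [([756, 281, 16], 0.77), ([266, 414, 42], 0.62), ([512, 270, 16], 0.6)]
lid1 [([223, 392, 37], 0.9), ([187, 372, 38], 0.89), ([328, 456, 37], 0.74), ([298, 434, 38], 0.71), ([717, 281, 20], 0.67), ([762, 280, 20], 0.54), ([803, 275, 19], 0.54)]
marker_red [([547, 334, 13], 0.87)]
usb_stick [([462, 203, 6], 0.66)]
scene {'K': array([[380.83199674,   0.        , 251.73628127],
       [  0.        , 380.83199674, 191.12814547],
       [  0.        ,   0.        ,   1.        ]]), 'k1': -0.0020101871275809186, 'R': array([[-0.9009755 , -0.43379011,  0.00832385],
       [-0.26872334,  0.54286655, -0.79566556],
       [ 0.34063311, -0.71911199, -0.60567898]]), 't': array([543.08322693,  63.63539452, 882.65991526])}
box [([752, 290, 17], 0.93), ([500, 278, 23], 0.79), ([260, 429, 33], 0.7)]
row_start [([262, 425, 34], 0.88), ([504, 279, 26], 0.76), ([752, 285, 15], 0.59)]
lid1 [([327, 458, 38], 0.97), ([224, 399, 35], 0.81), ([475, 278, 38], 0.68), ([259, 415, 35], 0.65), ([184, 375, 40], 0.62), ([295, 437, 34], 0.56), ([758, 280, 20], 0.48), ([503, 270, 38], 0.4)]
marker_red [([543, 337, 17], 0.75)]
usb_stick [([457, 204, 10], 0.42)]
0.6 [129.85300319 560.16231479 195.68938149] [ 1.79994315e+02 -1.55673339e-03  1.66946627e+02] 91.26739798923658
```

View pics/top0.png

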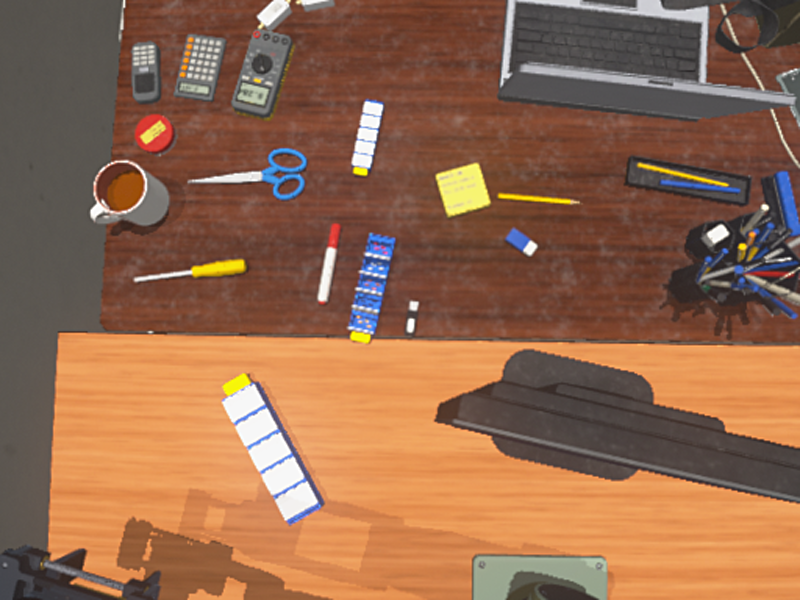

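View pics/scene0.png

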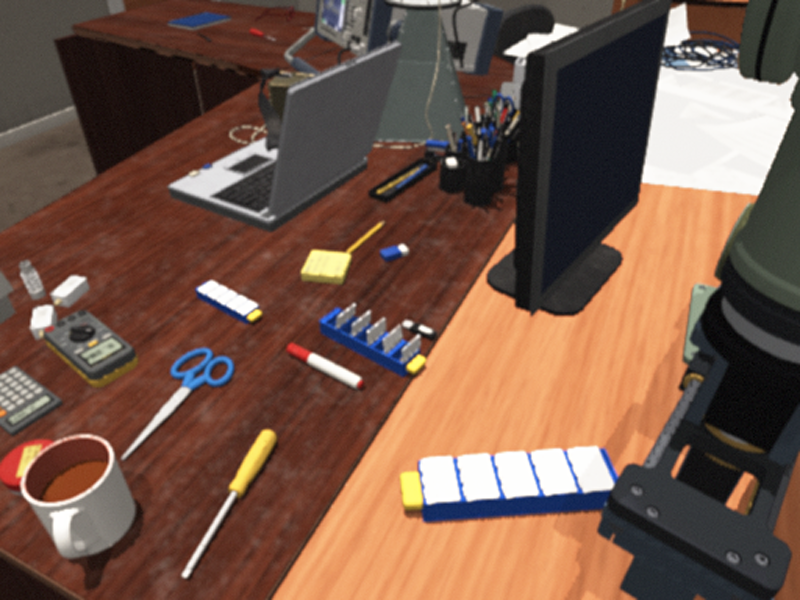

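The box candidates in the top picture (800 px) are a small one at (367,137), the middle one at (372,287) with open lids, and a large one at (272,448). The middle-sized one fits: it stands open and has the marker and USB stick beside it. I'll confirm it with an enlarged crop and measure it.

```bash
cat > h.py <<'E'
import numpy as np, cv2
from workcell import env, grab_frame, camera_model, models
def toworld(c,px,z):
    m=camera_model(c);d=np.array([m["k1"],0,0,0,0])
    u=cv2.undistortPoints(np.float64(px).reshape(-1,1,2),m["K"],d).reshape(-1,2)
    r=np.c_[u,np.ones(len(u))]@m["R"]; o=-m["R"].T@m["t"]
    return o+r*((z-o[2])/r[:,2])[:,None]
def topix(c,X):
    m=camera_model(c);d=np.array([m["k1"],0,0,0,0])
    return cv2.projectPoints(np.float64(X).reshape(-1,3),cv2.Rodrigues(m["R"])[0],m["t"],m["K"],d)[0].reshape(-1,2)
E
python3 - <<'E'
from h import *
im=grab_frame("top"); x0,y0,x1,y1=205,135,275,225
hsv=cv2.cvtColor(im,cv2.COLOR_BGR2HSV)
blue=cv2.inRange(hsv,(105,120,60),(130,255,255)); yel=cv2.inRange(hsv,(22,150,120),(35,255,255))
def pts(m,z):
    ys,xs=np.nonzero(m[y0:y1,x0:x1]);return toworld("top",np.c_[xs+x0,ys+y0],z)
b=pts(blue,24)[:,:2]; y=pts(yel,18)[:,:2]
print(len(b),cv2.minAreaRect(np.float32(b)),b.mean(0)); print(len(y),y.mean(0),cv2.minAreaRect(np.float32(y)))
y=y[y[:,0]<480]
o=-camera_model("top")["R"].T@camera_model("top")["t"];print("cam",o)
for p in [(440,415),(575,420),(505,440),(650,380),(800,500)]: print(p,toworld("top",[np.array(p)*.64],0)[0].round(),toworld("top",[np.array(p)*.64],350)[0].round())
s=grab_frame("scene")
a=cv2.resize(im[y0:y1,x0:x1],(440,566),interpolation=cv2.INTER_CUBIC); c=cv2.resize(s[185:255,195:285],(360,280),interpolation=cv2.INTER_CUBIC)
out=np.zeros((566,800,3),np.uint8);out[:,:440]=a;out[:280,440:]=c;cv2.imwrite("pics/crop1.png",out)
E
```

```text
669 ((518.64794921875, 263.3218688964844), (41.02806854248047, 149.46246337890625), 78.7441635131836) [519.27274285 262.59141723]
74 [432.89022968 280.5122118 ] ((432.8758544921875, 280.6772155761719), (30.59551429748535, 13.788063049316406), 79.69699096679688)
cam [405.747747   196.00306563 974.61465467]
(440, 415) [313. 153.   0.] [346. 169. 350.]
(575, 420) [309. -58.   0.] [343.  33. 350.]
(505, 440) [276.  52.   0.] [323. 104. 350.]
(650, 380) [ 372. -177.    0.] [384. -43. 350.]
(800, 500) [ 186. -417.    0.] [ 265. -197.  350.]
```

View pics/crop1.png

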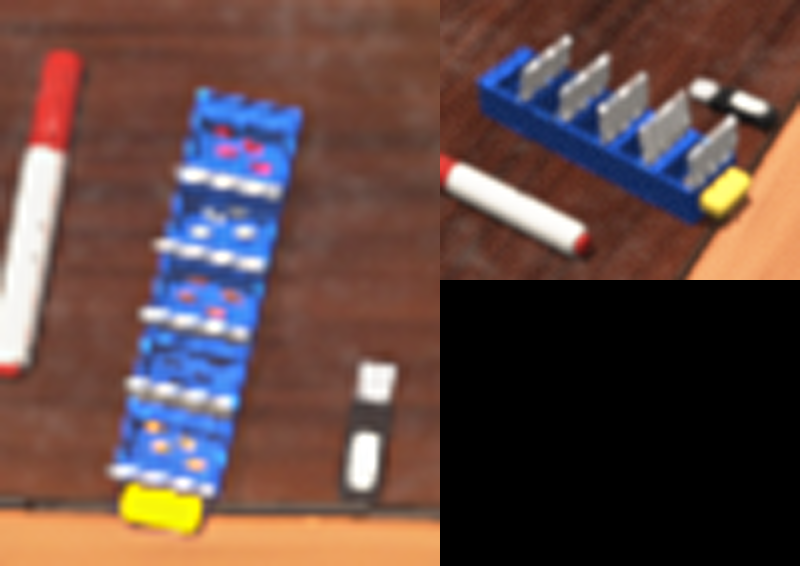

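The crop confirms the box: five upright white lids on blue, tab at crop (160,508), marker to the left and USB stick to the right. The monitor stands near the arm's path, so I'll locate it before moving.

```bash
python3 - <<'E'
from h import *
t=grab_frame("top");s=grab_frame("scene")
a=cv2.resize(t[215:325,270:410],(420,330),interpolation=cv2.INTER_CUBIC)
c=cv2.resize(s[0:210,300:440],(373,560),interpolation=cv2.INTER_CUBIC)
out=np.zeros((560,800,3),np.uint8);out[:330,:420]=a;out[:,425:798]=c;cv2.imwrite("pics/mon.png",out)
m=camera_model("scene");print("scam",-m["R"].T@m["t"])
for nm,p in (("top-left",(522,75)),("bot-left",(522,300)),("top-right",(665,0)),("bot-right",(640,200))):
    for z in (50,100,200,300,400,450,500):
        X=toworld("scene",[np.array(p)*.64],z)[0];print(nm,X.round(),(topix("top",X)/.64).round())
E
```

```text
scam [205.74180633 835.76993403 580.72050707]
top-left [ 636. -936.   50.] [[1099.  222.]]
top-left [ 595. -769.  100.] [[1044.  237.]]
top-left [ 514. -435.  200.] [[899. 278.]]
top-left [ 433. -101.  300.] [[684. 334.]]
top-left [352. 233. 400.] [[373. 413.]]
top-left [312. 399. 450.] [[173. 461.]]
top-left [271. 566. 500.] [[-54. 514.]]
bot-left [333. 125.  50.] [[461. 405.]]
bot-left [321. 192. 100.] [[416. 416.]]
bot-left [297. 326. 200.] [[308. 441.]]
bot-left [273. 460. 300.] [[171. 472.]]
bot-left [249. 594. 400.] [[ -5. 510.]]
bot-left [237. 661. 450.] [[-110.  533.]]
bot-left [225. 728. 500.] [[-225.  556.]]
top-right [  374. -2288.    50.] [[1233.  350.]]
top-right [  358. -1994.   100.] [[1294.  364.]]
top-right [  326. -1405.   200.] [[1339.  400.]]
top-right [ 294. -817.  300.] [[1224.  449.]]
top-right [ 263. -228.  400.] [[864. 514.]]
top-right [247.  66. 450.] [[566. 548.]]
top-right [231. 361. 500.] [[194. 580.]]
bot-right [ 219. -280.   50.] [[732. 486.]]
bot-right [ 218. -175.  100.] [[677. 494.]]
bot-right [215.  35. 200.] [[542. 512.]]
bot-right [213. 245. 300.] [[365. 534.]]
bot-right [210. 456. 400.] [[132. 560.]]
bot-right [209. 561. 450.] [[ -9. 572.]]
bot-right [208. 666. 500.] [[-165.  584.]]
```

View pics/mon.png

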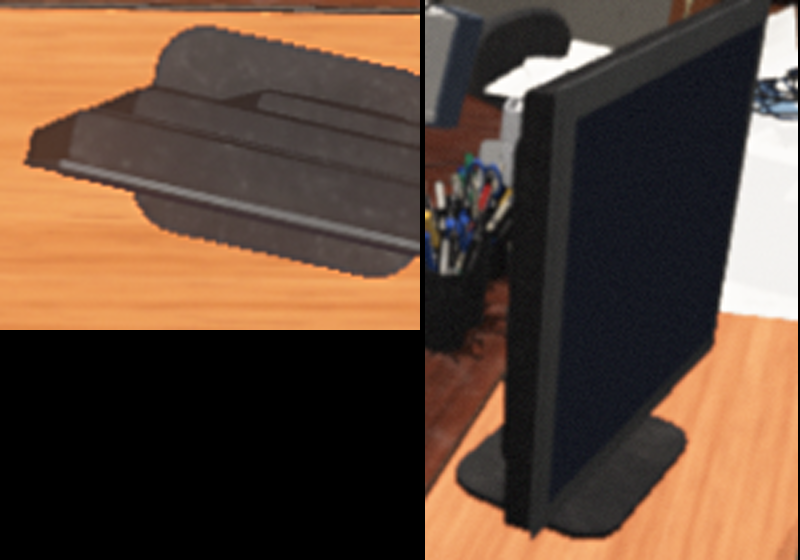

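The box is at about (516,264) with yaw -11.2°. The monitor's left edge is at y≈150, x≈310–380, up to z≈370. I'll move to a point behind the tab, staying high, and then check arm clearance from the kinematics.

```bash
python3 - <<'E' > s0.json
from workcell import env;import json
s=env.state();print(json.dumps([list(map(float,s["qpos"])),list(map(float,s["ee_pos"])),list(map(float,s["ee_rot"]))]))
E
python3 -m crank '1 -32 -20 0 0 0 -1.85;1 -32 -20 0 0 0 0;1 -32 -20 0 0 0 0;1 -32 -20 0 0 0 0;1 -32 -20 0 0 0 0' 10
python3 - <<'E' > s1.json
from workcell import env;import json
s=env.state();print(json.dumps([list(map(float,s["qpos"])),list(map(float,s["ee_pos"])),list(map(float,s["ee_rot"]))]))
E
python3 -m crank '1 -32 -20 0 0 0 0;1 -32 -20 0 0 0 0;1 -32 -20 0 0 0 0;1 -32 -20 0 0 0 0;1 -32 -20 0 0 0 0'
python3 - <<'E' > s2.json
from workcell import env;import json
s=env.state();print(json.dumps([list(map(float,s["qpos"])),list(map(float,s["ee_pos"])),list(map(float,s["ee_rot"]))]))
E
python3 -m crank '1 0 0 30 0 0 0;1 0 0 30 0 0 0;1 0 0 0 0 0 0'
python3 - <<'E' > s3.json
from workcell import env;import json
s=env.state();print(json.dumps([list(map(float,s["qpos"])),list(map(float,s["ee_pos"])),list(map(float,s["ee_rot"]))]))
E
cat s?.json; python3 - <<'E'
import json,numpy as np
from scipy.optimize import least_squares
D=[json.load(open(f"s{i}.json")) for i in range(4)]
def f(p):
    a,L2,L3,phi,h=p;o=[]
    for q,x,_ in D:
        q=np.radians(q);s=q[1]+q[2]+phi
        o+=[a+L2*np.sin(q[1])+L3*np.sin(s)-np.hypot(x[0],x[1]),h+L2*np.cos(q[1])+L3*np.cos(s)-x[2]]
    return o
r=least_squares(f,[50,350,350,0,100],x_scale=[100,300,300,.3,100]);print(r.x,np.degrees(r.x[3]),np.abs(r.fun).max())
E
```

```text
time_s: 1.42
ee_pos: [267.4, 429.3, 195.8]
ee_rot: [180.0, 0.0, 168.8]
force: [-0.2, -0.7, -0.3]
gripper_width: 44.0
gripper_force: 0.0
time_s: 2.05
ee_pos: [404.9, 300.0, 195.8]
ee_rot: [180.0, 0.0, 168.8]
force: [-0.2, 0.3, 0.2]
gripper_width: 0.1
gripper_force: 0.0
time_s: 2.42
ee_pos: [402.7, 299.8, 133.9]
ee_rot: [-179.8, -0.2, 168.8]
force: [1.0, -0.4, -0.2]
gripper_width: 0.7
gripper_force: 0.0
[[75.80150049646839, 18.31191922489001, 89.63896513232851, -0.00010336244526907852, 72.04249136444943, -1.149012170668898], [129.86763973304207, 560.1707737456595, 195.67597065000967], [179.99337902547578, 0.00023114577400386841, 166.950544515938]]
[[56.78337788556963, 12.043738319535132, 98.40526753222913, -0.0021849180159158963, 69.52139542925195, -22.0225357928077], [267.3519591666349, 429.26779507665225, 195.8109300055026], [179.9733285743143, 0.012996521894559925, 168.80667453485495]]
[[35.22459601548081, 11.887316214285981, 98.611665431465, 0.007034575691071703, 69.4720127213689, -43.57122714695863], [404.9394866971927, 300.04127658347323, 195.81283376203842], [179.9744433967732, 0.015218254409193511, 168.7933546573363]]
[[35.35207199528412, 14.822108372803118, 104.22785992519138, 0.0038010146520379776, 61.23213029534157, -43.43332372940483], [402.7342510141939, 299.8266829951808, 133.93663598385345], [-179.79743073220936, -0.19635819333580629, 168.78321112475575]]
[ 9.35716075e-01  5.86336667e+02  4.22725702e+02  8.33783315e-02
 -1.97529303e+02] 4.777226499862872 0.11566691902595494
```

```bash
python3 - <<'E'
from h import *
s=env.state();print(s["time_s"],s["ee_pos"],s["ee_rot"],s["qpos"],s["force"])
t=grab_frame("top");s=grab_frame("scene")
out=np.zeros((600,800,3),np.uint8);out[:300,:400]=cv2.resize(t,(400,300),interpolation=cv2.INTER_AREA);out[:,400:]=cv2.resize(s[:,250:506],(400,600),interpolation=cv2.INTER_CUBIC);cv2.imwrite("pics/v5.png",out)
E
```

```text
2.425 [402.73425101 299.826683   133.93663598] [-179.79743073   -0.19635819  168.78321112] [ 3.53520720e+01  1.48221084e+01  1.04227860e+02  3.80101465e-03
  6.12321303e+01 -4.34333237e+01] [ 0.95020802 -0.39085851 -0.16132223]
```

View pics/v5.png

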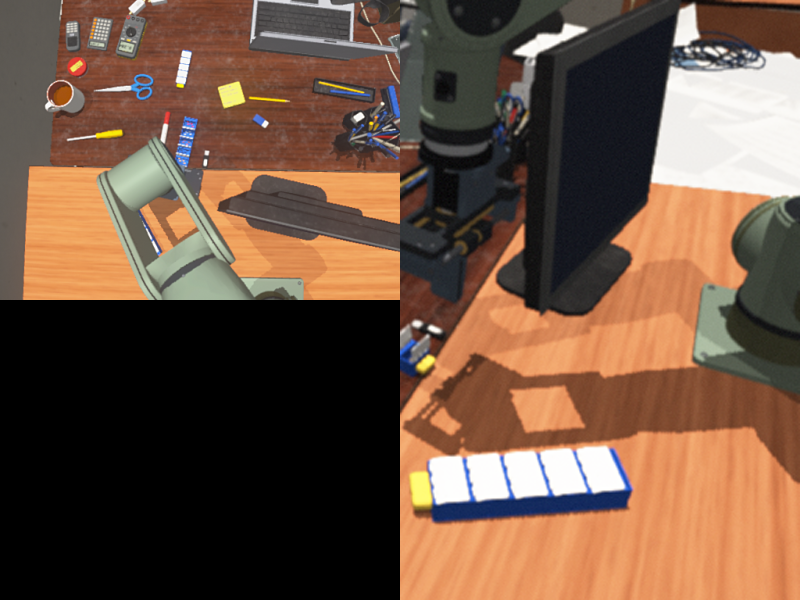

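```bash
python3 - <<'E'
from h import *
for z in (150,250,300,350,400,450): print(z,topix("scene",[403,300,z])[0].round(),topix("top",[403,300,z])[0].round())
m=camera_model("scene")
# monitor left-edge corners: triangulate with vertical edge: try y values, x from scene ray
for p in ((336,46),(336,192),(346,40),(344,200)):
  for z in np.arange(40,121,20) if p[1]>100 else np.arange(340,421,20):
    X=toworld("scene",[p],z)[0];print(p,X.round(),(topix("top",X)[0]).round())
E
```

```text
150 [279. 191.] [215. 228.]
250 [282. 144.] [208. 228.]
300 [284. 117.] [204. 228.]
350 [286.  88.] [199. 228.]
400 [288.  56.] [194. 228.]
450 [290.  19.] [187. 228.]
(336, 46) [401.  17. 340.] [376. 232.]
(336, 46) [385.  85. 360.] [336. 242.]
(336, 46) [368. 153. 380.] [293. 253.]
(336, 46) [352. 221. 400.] [247. 264.]
(336, 46) [336. 289. 420.] [197. 276.]
(336, 192) [331. 109.  40.] [301. 260.]
(336, 192) [327. 136.  60.] [290. 262.]
(336, 192) [322. 163.  80.] [279. 265.]
(336, 192) [317. 190. 100.] [267. 268.]
(336, 192) [313. 217. 120.] [254. 271.]
(346, 40) [393. -36. 340.] [409. 237.]
(346, 40) [378.  36. 360.] [368. 247.]
(346, 40) [362. 109. 380.] [323. 258.]
(346, 40) [347. 181. 400.] [274. 269.]
(346, 40) [331. 254. 420.] [222. 280.]
(344, 200) [307. 130.  40.] [292. 270.]
(344, 200) [303. 157.  60.] [281. 273.]
(344, 200) [299. 183.  80.] [270. 275.]
(344, 200) [295. 209. 100.] [258. 278.]
(344, 200) [292. 235. 120.] [246. 280.]
```

```bash
cat > rec.py <<'E'
from workcell import env;import json
s=env.state();open("rec.jsonl","a").write(json.dumps([list(map(float,s[k])) for k in("qpos","ee_pos","ee_rot")])+"\n")
E
cat s0.json s1.json s2.json s3.json > rec.jsonl
python3 -m crank '1 -10 0 0 0 0 0;1 -35 0 0 0 0 0;1 -40 0 0 0 0 0;1 -40 0 0 0 0 0;1 -40 0 0 0 0 0;1 -40 0 0 0 0 0;1 0 0 0 0 0 0' | head -2; python3 rec.py
python3 -m crank '1 0 0 -60 0 0 0;1 0 0 -60 0 0 0;1 0 0 0 0 0 0'| head -2; python3 rec.py
python3 -m crank '1 0 0 0 0 10 0;1 0 0 0 0 10 0;1 0 0 0 0 0 0'| head -3; python3 rec.py
python3 -m crank '1 40 0 0 0 -10 0;1 40 0 0 0 -10 0;1 0 0 0 0 0 0'| head -3; python3 rec.py
cat >fit.py <<'E'
import json,numpy as np
from scipy.optimize import least_squares
from scipy.spatial.transform import Rotation as R
D=[json.loads(l) for l in open("rec.jsonl")]
def f(p):
    a,L2,L3,phi,h,T=p;o=[]
    for q,x,e in D:
        w=np.array(x)-T*R.from_euler("xyz",e,degrees=True).as_matrix()[:,2]
        q=np.radians(q);s=q[1]+q[2]+phi
        o+=[a+L2*np.sin(q[1])+L3*np.sin(s)-np.hypot(w[0],w[1]),h+L2*np.cos(q[1])+L3*np.cos(s)-w[2]]
    return o
r=least_squares(f,[50,350,350,0,300,300],x_scale=[100,300,300,.3,100,100]);p=r.x;print(p,np.degrees(p[3]),np.abs(r.fun).max())
for q,x,e in D:
    q=np.radians(q);E=[p[0]+p[1]*np.sin(q[1]),p[4]+p[1]*np.cos(q[1])];s=q[1]+q[2]+p[3]
    print(np.round(x),"elbow",np.round(E),"wrist",np.round([E[0]+p[2]*np.sin(s),E[1]+p[2]*np.cos(s)]))
E
python3 fit.py
```

```text
time_s: 3.4
ee_pos: [608.5, 260.3, 136.2]
time_s: 3.78
ee_pos: [607.1, 262.4, 263.1]
time_s: 4.15
ee_pos: [606.5, 260.1, 250.8]
ee_rot: [-179.8, -20.3, 168.6]
time_s: 4.53
ee_pos: [521.3, 276.3, 278.4]
ee_rot: [180.0, 0.0, 169.2]
[1.63375962e-01 5.91705446e+02 4.17731179e+02 6.02859882e-02
 1.40328349e+02 3.53940000e+02] 3.4541326902831955 0.006701706708838628
[130. 560. 196.] elbow [186. 702.] wrist [575. 550.]
[267. 429. 196.] elbow [124. 719.] wrist [506. 550.]
[405. 300. 196.] elbow [122. 719.] wrist [504. 550.]
[403. 300. 134.] elbow [152. 712.] wrist [504. 488.]
[609. 260. 136.] elbow [280. 662.] wrist [661. 490.]
[607. 262. 263.] elbow [244. 680.] wrist [657. 617.]
[606. 260. 251.] elbow [349. 619.] wrist [765. 583.]
[521. 276. 278.] elbow [178. 705.] wrist [590. 632.]
```

Kinematics fit to 0.01 mm: the forearm stays about 200 mm above the monitor's top, so the stroke is clear. Next I'll move behind the tab.

```bash
python3 -m crank '1 15 -1.6 20 0 0 0;1 18 -1.6 25 0 0 0;1 18 -1.6 25 0 0 0;1 18 -1.6 25 0 0 0;1 18 -1.6 25 0 0 0;1 16 -1.6 25 0 0 0;1 10 -1.6 20 0 0 0;1 4 -1.6 14 0 0 0;1 0 0 4 0 0 0;1 0 0 0 0 0 0'
python3 -m crank '1 0 0 0 0 0 0;1 0 0 0 0 0 0'
python3 - <<'E'
from h import *
s=env.state();p=s["ee_pos"]-np.array([516,264,0]);a=np.radians(-11.2)
print(s["ee_pos"],s["ee_rot"],"along",p[0]*np.cos(a)+p[1]*np.sin(a),"lat",-p[0]*np.sin(a)+p[1]*np.cos(a))
for i in range(1): 
    im=grab_frame("scene")
for n in("box","lid1"): print(n,[([round(float(v)) for v in d["point"]],round(d["p"],2)) for d in models.search_frame(n,"scene")])
# predicted box overlay
def W(x,y,z): return [516+x*np.cos(a)-y*np.sin(a),264+x*np.sin(a)+y*np.cos(a),z]
for q in ([W(x,y,24) for x,y in((-77,-20),(77,-20),(77,20),(-77,20),(-77,-20))],[W(x,y,0) for x,y in((-77,20),(77,20))],[W(-92,-14,18),W(-92,14,18)],[W(-75,0,24),W(-75,0,49)],[W(45,0,24),W(45,0,49)]):
    cv2.polylines(im,[np.int32(topix("scene",q)*16)],False,(0,255,255),1,cv2.LINE_AA,4)
cv2.imwrite("pics/v6.png",cv2.resize(im[150:262,170:320],(800,597),interpolation=cv2.INTER_CUBIC))
E
```

```text
time_s: 5.78
ee_pos: [413.1, 286.5, 93.7]
ee_rot: [179.9, 0.1, 168.8]
force: [-0.3, -0.1, 0.7]
gripper_width: 0.3
gripper_force: 0.0
time_s: 6.02
ee_pos: [413.0, 286.5, 93.8]
ee_rot: [179.9, 0.1, 168.8]
force: [0.2, 0.4, -0.5]
gripper_width: 0.1
gripper_force: 0.0
[412.95262428 286.45918608  93.77878789] [1.79944717e+02 5.02868597e-02 1.68786118e+02] along -105.44719989667186 lat 2.0161141982639244
box [([500, 277, 22], 0.87), ([260, 425, 35], 0.75), ([752, 290, 16], 0.68)]
lid1 [([295, 440, 36], 0.82), ([262, 419, 39], 0.77), ([226, 395, 36], 0.76), ([446, 284, 42], 0.61), ([504, 270, 36], 0.61), ([740, 286, 17], 0.61), ([183, 376, 37], 0.57), ([327, 458, 39], 0.56), ([800, 274, 20], 0.53), ([558, 260, 36], 0.5), ([781, 274, 20], 0.49), ([761, 278, 19], 0.41)]
```

View pics/v6.png

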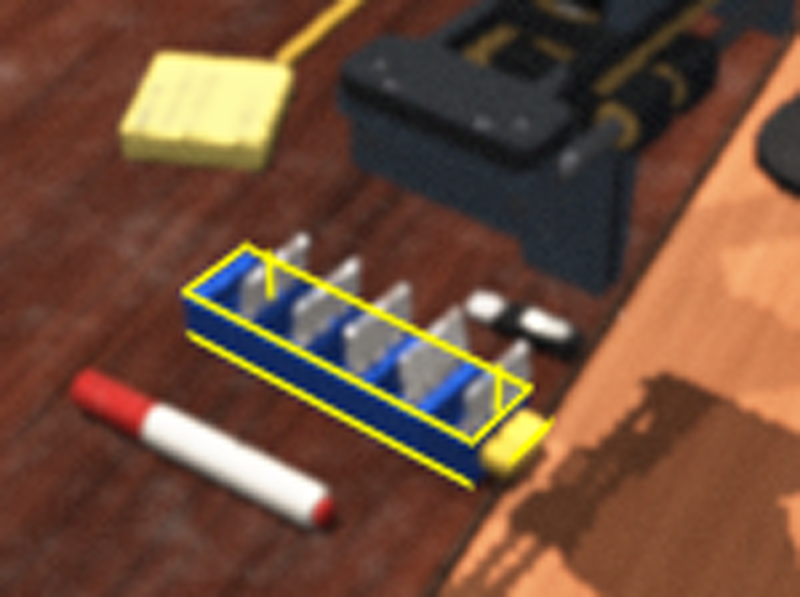

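The picture shows the predicted outline (box at crop (185–530, 245–490)) lying on the box within about 2 mm, with all lids upright and the gripper behind and above the tab. I'll descend behind the first lid.

```bash
python3 -m crank '1 4 -1 8 0 0 0;1 4 -1 12 0 0 0;1 2 0 12 0 0 0;1 0 0 10 0 0 0;1 0 0 7 0 0 0;1 0 0 4 0 0 0;1 0 0 1 0 0 0;1 0 0 0 0 0 0;1 0 0 0 0 0 0'
```

```text
time_s: 7.3
ee_pos: [402.4, 286.4, 39.6]
ee_rot: [180.0, 0.0, 168.8]
force: [0.0, -0.3, 0.8]
gripper_width: 0.4
gripper_force: 0.0
```

```bash
python3 -m crank '1 -2 0 0.5 0 0 0;1 -4 0 0 0 0 0;1 -6 0 0 0 0 0;1 -6 0 0 0 0 0;1 -6 0 0 0 0 0;1 -6 0 0 0 0 0;1 -6 0 0 0 0 0;1 -6 0 0 0 0 0'
```

```text
time_s: 8.3
ee_pos: [443.8, 278.0, 38.8]
ee_rot: [180.0, 0.0, 168.8]
force: [0.5, -0.2, 0.3]
gripper_width: 0.4
gripper_force: 0.0
```

```bash
python3 -m crank '1 -6 0 0 0 0 0;1 -6 0 0 0 0 0;1 -6 0 0 0 0 0;1 -6 0 0 0 0 0;1 -6 0 0 0 0 0;1 -6 0 0 0 0 0;1 -6 0 0 0 0 0;1 -6 0 0 0 0 0;1 -6 0 0 0 0 0;1 -6 0 0 0 0 0'
```

```text
time_s: 9.55
ee_pos: [502.6, 266.4, 38.7]
ee_rot: [180.0, -0.0, 168.8]
force: [-0.2, 0.2, -0.1]
gripper_width: 0.3
gripper_force: 0.0
```

```bash
python3 -m crank '1 -6 0 0 0 0 0;1 -6 0 0 0 0 0;1 -6 0 0 0 0 0;1 -6 0 0 0 0 0;1 -6 0 0 0 0 0;1 -6 0 0 0 0 0;1 -6 0 0 0 0 0;1 -6 0 0 0 0 0;1 -6 0 0 0 0 0;1 -6 0 0 0 0 0'
```

```text
time_s: 10.8
ee_pos: [561.5, 254.7, 38.8]
ee_rot: [180.0, -0.0, 168.8]
force: [1.3, -0.1, 0.0]
gripper_width: 0.3
gripper_force: 0.0
```

```bash
python3 -m crank '1 -6 0 0 0 0 0;1 -6 0 0 0 0 0;1 -6 0 0 0 0 0;1 -6 0 0 0 0 0;1 -6 0 0 0 0 0;1 -6 0 0 0 0 0;1 -6 0 0 0 0 0;1 -6 0 0 0 0 0;1 -6 0 0 0 0 0;1 -5 0 0 0 0 0'
```

```text
time_s: 12.05
ee_pos: [619.4, 243.2, 38.8]
ee_rot: [180.0, 0.0, 168.8]
force: [-0.3, 0.1, 0.5]
gripper_width: 0.5
gripper_force: 0.0
```

```bash
python3 -m crank '1 -3 0 -2 0 0 0;1 0 0 -10 0 0 0;1 0 0 -25 0 0 0;1 0 0 -35 0 0 0;1 0 0 -35 0 0 0;1 0 0 -25 0 0 0;1 0 0 -10 0 0 0;1 0 0 0 0 0 0'
python3 - <<'E'
from h import *
im=grab_frame("scene");a=np.radians(-11.2)
def W(x,y,z): return [516+x*np.cos(a)-y*np.sin(a),264+x*np.sin(a)+y*np.cos(a),z]
for q in ([W(x,y,24) for x,y in((77,20),(-77,20))],[W(x,y,0) for x,y in((-77,20),(77,20))]):
    cv2.polylines(im,[np.int32(topix("scene",q)*16)],False,(0,255,255),1,cv2.LINE_AA,4)
cv2.imwrite("pics/v7.png",cv2.resize(im[150:262,170:320],(800,597),interpolation=cv2.INTER_CUBIC))
E
```

```text
time_s: 13.05
ee_pos: [621.9, 242.8, 181.4]
ee_rot: [180.0, 0.0, 168.8]
force: [-0.6, 0.6, 0.3]
gripper_width: 0.3
gripper_force: 0.0
```

View pics/v7.png

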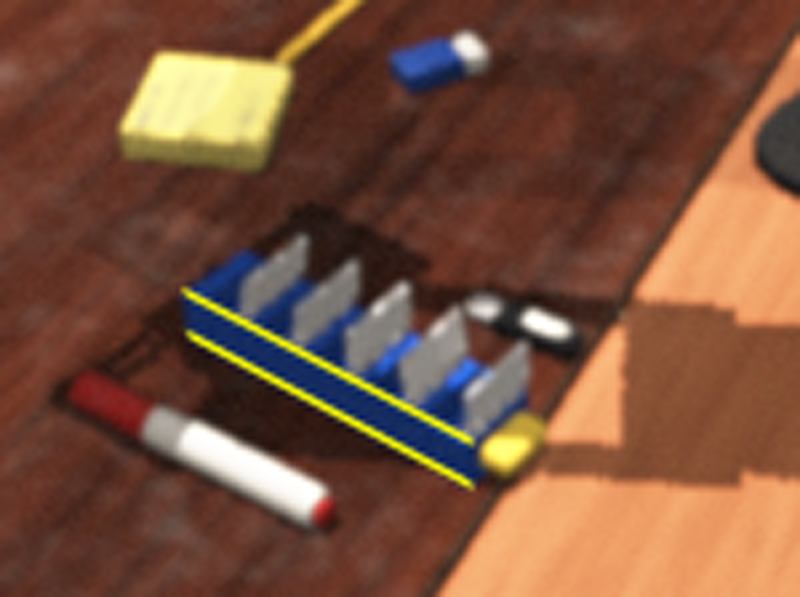

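The picture shows all five lids still upright, with the box and marker unmoved, so the fingertips met nothing. I need to find out where the tips really are relative to the reported TCP.

```bash
python3 - <<'E'
from h import *
s=env.state();print(s["time_s"],s["ee_pos"],s["gripper_width"])
for X in ([413,286.5,83],[413,286.5,95],[413,286.5,120],[402.7,299.8,123],[402.7,299.8,145]):
    p=topix("scene",X)[0];print(X,p.round(1),"v6",((p-[170,150])*5.33).round(),"v5",((p-[250,0])*1.5625+[400,0]).round())
p=s["ee_pos"]-[0,0,11];print("tip now",topix("scene",p)[0],topix("top",p)[0])
im=grab_frame("scene");t=grab_frame("top")
q=np.int32(topix("scene",p)[0]);cv2.circle(im,tuple(map(int,q)),3,(0,255,0),1)
q2=np.int32(topix("top",p)[0]);cv2.circle(t,tuple(map(int,q2)),3,(0,255,0),1)
out=np.zeros((600,800,3),np.uint8)
y0=max(0,q[1]-100);x0=max(0,q[0]-100)
a=im[y0:y0+190,x0:x0+200];out[:a.shape[0]*2,:a.shape[1]*2]=cv2.resize(a,None,fx=2,fy=2)
out[:300,400:]=cv2.resize(t,(400,300));print(x0,y0);cv2.imwrite("pics/v8.png",out)
E
```

```text
13.1 [621.42065896 242.59604279 180.19252569] 0.290473435948493
[413, 286.5, 83] [275.3 212.1] v6 [561. 331.] v5 [439. 331.]
[413, 286.5, 95] [275.5 207.5] v6 [563. 306.] v5 [440. 324.]
[413, 286.5, 120] [276.1 197.6] v6 [566. 254.] v5 [441. 309.]
[402.7, 299.8, 123] [278.5 201.7] v6 [578. 276.] v5 [444. 315.]
[402.7, 299.8, 145] [279.1 192.6] v6 [581. 227.] v5 [445. 301.]
tip now [195.53924848 141.61665583] [244.05890785 123.3399424 ]
95 41
```

View pics/v8.png

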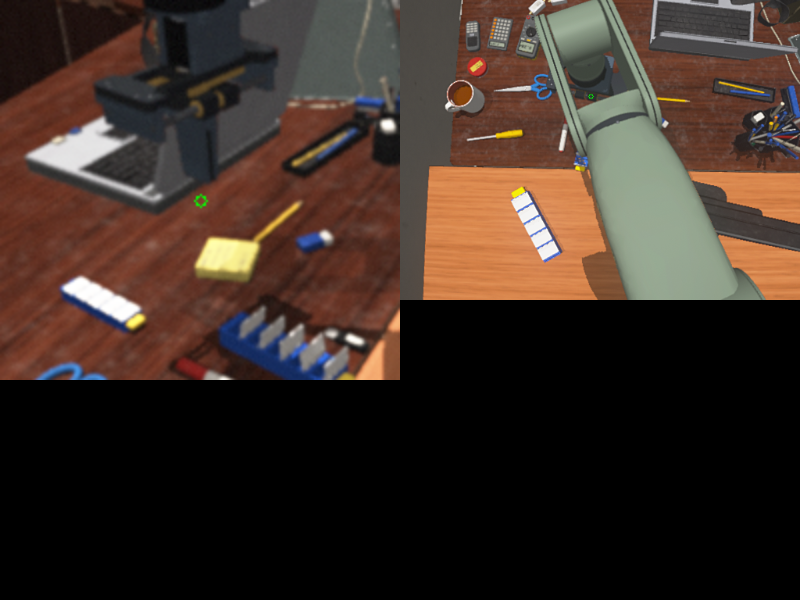

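The true tip is at scene px (195,132), while the stated geometry puts it at (195,142). So the closed fingertips sit about 24 mm higher than stated, at roughly 52 mm during the pass. That clears the 49 mm lids, so nothing was touched. I'll calibrate the tip height with a gentle touch on bare desk beyond the box.

```bash
python3 - <<'E'
from h import *
for n in ("note_pad","marker_red","pencil"): print(n,[([round(float(v)) for v in d["point"]],round(d["p"],2)) for d in models.search_frame(n,"scene")][:2])
E
python3 -m crank '1 -20 0 15 0 0 0;1 -10 0 32 0 0 0;1 0 0 40 0 0 0;1 0 0 40 0 0 0;1 0 0 28 0 0 0;1 0 0 14 0 0 0;1 0 0 5 0 0 0;1 0 0 0 0 0 0'
```

```text
note_pad [([667, 137, 19], 0.89)]
marker_red [([543, 340, 14], 0.95)]
pencil [([459, 204, 13], 0.41)]
time_s: 14.35
ee_pos: [652.1, 237.0, 7.2]
ee_rot: [180.0, 0.1, 168.8]
force: [-0.2, -0.9, 0.4]
gripper_width: 0.6
gripper_force: 0.0
```

```bash
python3 -m crank '1 0 0 6 0 0 0;1 0 0 6 0 0 0;1 0 0 2 0 0 0' | sed -n '1,2p;4p'; for i in 1; do python3 -m crank '1 0 0 1.5 0 0 0;1 0 0 0 0 0 0' | sed -n '1,2p;4p'; done
```

```text
time_s: 14.72
ee_pos: [651.1, 236.9, -7.5]
force: [0.3, -0.3, -0.2]
time_s: 14.98
ee_pos: [651.3, 236.9, -8.8]
force: [0.2, -0.0, 0.5]
```

```bash
python3 -m crank '1 0 0 1.5 0 0 0;1 0 0 0 0 0 0' | sed -n '1,2p;4p'
```

```text
time_s: 15.22
ee_pos: [651.3, 236.9, -10.3]
force: [-1.1, -0.3, -0.1]
```

```bash
python3 -m crank '1 0 0 1 0 0 0;1 0 0 0 0 0 0' | sed -n '1,2p;4p'
```

```text
time_s: 15.48
ee_pos: [651.3, 236.9, -11.3]
force: [0.1, -0.3, 0.1]
```

```bash
python3 -m crank '1 0 0 1 0 0 0;1 0 0 0 0 0 0' | sed -n '1,2p;4p'
```

```text
time_s: 15.72
ee_pos: [651.3, 236.9, -12.3]
force: [-0.5, -0.2, -0.5]
```

```bash
python3 -m crank '1 0 0 1 0 0 0;1 0 0 0 0 0 0' | sed -n '1,2p;4p'
```

```text
time_s: 15.98
ee_pos: [651.3, 236.8, -13.3]
force: [-0.6, 0.5, -0.1]
```

```bash
python3 -m crank '1 0 0 1 0 0 0' | sed -n '1,2p;4p'
```

```text
time_s: 16.1
ee_pos: [651.4, 236.9, -14.2]
force: [0.1, -0.3, -0.9]
```

```bash
python3 -m crank '1 0 0 1 0 0 0' | sed -n '1,2p;4p'
```

```text
time_s: 16.23
ee_pos: [651.4, 236.9, -15.3]
force: [-0.5, 1.0, 0.3]
```

```bash
python3 - <<'E'
from h import *
s=env.state();p=s["ee_pos"];print(p)
im=grab_frame("scene")
for z in (0,10,20,30): print(z,topix("scene",[p[0],p[1],z])[0].round(1))
q=np.int32(topix("scene",[p[0],p[1],0])[0]);x0,y0=q[0]-50,q[1]-55
for z in(0,20):
    cv2.circle(im,tuple(map(int,topix("scene",[p[0],p[1],z])[0].round())),0,(0,255,0),-1)
cv2.imwrite("pics/v9.png",cv2.resize(im[y0:y0+75,x0:x0+100],(800,600),interpolation=cv2.INTER_NEAREST));print(x0,y0)
E
```

```text
[651.35687745 236.88900793 -15.26901088]
0 [192.  198.1]
10 [191.6 194.9]
20 [191.3 191.7]
30 [190.9 188.4]
142 143
```

View pics/v9.png

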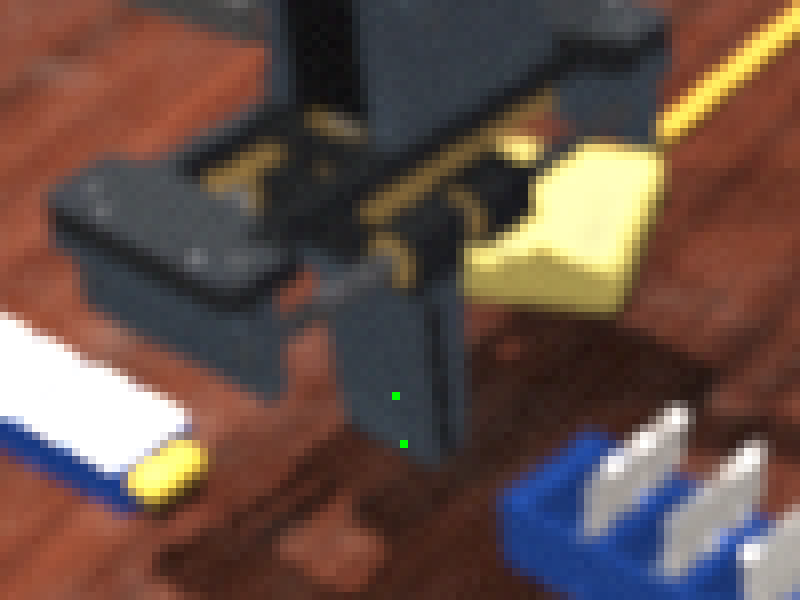

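```bash
python3 -m crank '1 0 0 1 0 0 0' | sed -n '1,2p;4p'; python3 - <<'E'
from h import *
for z in (20,40,60,80): print(z,(topix("scene",[[669,324,z],[669-75,324+15,z]])-[142,143])*8)
E
```

```text
time_s: 16.4
ee_pos: [651.4, 236.9, -16.3]
force: [-0.9, 0.8, 0.5]
20 [[173.71739436 539.32273586]
 [367.20864691 650.06589057]]
40 [[164.31535715 484.70359953]
 [360.25534793 594.65809667]]
60 [[154.64354015 428.51133888]
 [353.09343235 537.58180555]]
80 [[144.69020574 370.67724598]
 [345.71340098 478.76075681]]
```

```bash
python3 -m crank '1 0 0 1 0 0 0' | sed -n '1,2p;4p'
```

```text
time_s: 16.52
ee_pos: [651.3, 236.9, -17.3]
force: [-1.1, 0.3, 0.6]
```

```bash
python3 -m crank '1 0 0 1 0 0 0' | sed -n '1,2p;4p'
```

```text
time_s: 16.65
ee_pos: [651.4, 236.9, -18.0]
force: [-1.7, -0.6, 3.8]
```

```bash
python3 -m crank '1 0 0 1 0 0 0' | sed -n '1,2p;4p'
```

```text
time_s: 16.77
ee_pos: [651.4, 236.9, -18.0]
force: [-4.0, -0.9, 10.4]
```

Contact came at a reported z of −18.0, so tip height = reported z + 18 and the stroke needs TCP z ≈ 10. I'll go back over the row high and check the same touch behind the tab.

```bash
python3 -m crank '1 0 0 -30 0 0 0;1 5 0 -45 0 0 0;1 35 0 -10 0 0 0;1 45 0 0 0 0 0;1 45 0 0 0 0 0;1 45 0 0 0 0 0;1 45 0 0 0 0 0;1 28 0 0 0 0 0;1 7 0 15 0 0 0;1 0 0 25 0 0 0' | sed -n '1,4p'
```

```text
time_s: 18.02
ee_pos: [401.3, 287.2, 26.3]
ee_rot: [179.9, 0.1, 168.9]
force: [0.1, -0.1, -0.1]
```

```bash
python3 -m crank '1 0 0 20 0 0 0;1 0 0 12 0 0 0;1 0 0 4 0 0 0;1 0 0 0 0 0 0' | sed -n '1,4p'
```

```text
time_s: 18.52
ee_pos: [401.5, 286.5, -10.1]
ee_rot: [180.0, 0.0, 168.8]
force: [0.0, -0.6, -0.1]
```

```bash
python3 -m crank '1 0 0 4 0 0 0;1 0 0 2 0 0 0' | sed -n '1,2p;4p'
```

```text
time_s: 18.77
ee_pos: [401.4, 286.5, -16.0]
force: [-0.3, -0.6, 0.1]
```

```bash
python3 -m crank '1 0 0 1 0 0 0' | sed -n '1,2p;4p'
```

```text
time_s: 18.9
ee_pos: [401.3, 286.5, -17.0]
force: [-1.0, -1.3, 9.7]
```

```bash
python3 -m crank '1 0 0 1 0 0 0' | sed -n '1,2p;4p'
```

```text
time_s: 19.02
ee_pos: [401.3, 286.4, -17.1]
force: [-4.1, -2.3, 17.6]
```

Contact here is at −17.0, so TCP z ≈ 10.5 puts the tips 1–2 mm above the shut lids along the whole row. I'll rise there and run the stroke.

```bash
python3 -m crank '1 0 0 -8 0 0 0;1 0 0 -14 0 0 0;1 0 0 -5.6 0 0 0;1 0 0 -1 0 0 0;1 0 0 0 0 0 0' | sed -n '1,4p'
```

```text
time_s: 19.65
ee_pos: [401.1, 286.3, 10.3]
ee_rot: [-180.0, -0.0, 168.8]
force: [0.2, 0.6, -0.5]
```

```bash
python3 -m crank '1 -3 0 -0.3 0 0 0;1 -6 0 0 0 0 0;1 -7 0 0 0 0 0;1 -7 0 0 0 0 0;1 -7 0 0 0 0 0;1 -7 0 0 0 0 0' | sed -n '1,4p'
```

```text
time_s: 20.4
ee_pos: [438.1, 279.1, 10.6]
ee_rot: [180.0, 0.0, 168.8]
force: [0.0, 0.5, -0.6]
```

```bash
python3 -m crank '1 -7 0 0 0 0 0;1 -7 0 0 0 0 0;1 -7 0 0 0 0 0;1 -7 0 0 0 0 0;1 -7 0 0 0 0 0;1 -7 0 0 0 0 0' | sed -n '1,4p'
```

```text
time_s: 21.15
ee_pos: [479.3, 271.0, 10.7]
ee_rot: [180.0, 0.0, 168.8]
force: [0.5, 0.7, 0.0]
```

```bash
python3 -m crank '1 -7 0 0.2 0 0 0;1 -7 0 0.2 0 0 0;1 -7 0 0 0 0 0;1 -7 0 0 0 0 0;1 -7 0 0 0 0 0;1 -7 0 0 0 0 0;1 -7 0 0 0 0 0;1 -7 0 0 0 0 0;1 -7 0 0 0 0 0;1 -7 0 0 0 0 0' | sed -n '1,4p'
```

```text
time_s: 22.4
ee_pos: [547.4, 257.4, 10.2]
ee_rot: [-180.0, -0.1, 168.8]
force: [-1.0, -0.1, 0.3]
```

```bash
python3 -m crank '1 -7 0 0 0 0 0;1 -7 0 0 0 0 0;1 -7 0 0 0 0 0;1 -7 0 0 0 0 0;1 -7 0 0 0 0 0;1 -7 0 0 0 0 0;1 -7 0 0 0 0 0;1 -7 0 0 0 0 0;1 -5 0 0 0 0 0' | sed -n '1,4p'
```

```text
time_s: 23.52
ee_pos: [607.7, 245.5, 10.3]
ee_rot: [180.0, 0.0, 168.8]
force: [0.3, -0.2, -0.1]
```

```bash
python3 - <<'E'
from h import *
im=grab_frame("scene")
c=cv2.resize(im[150:262,170:320],(800,597),interpolation=cv2.INTER_CUBIC)
cv2.imwrite("pics/v10.png",c)
E
```

```text
(no output)
```

View pics/v10.png

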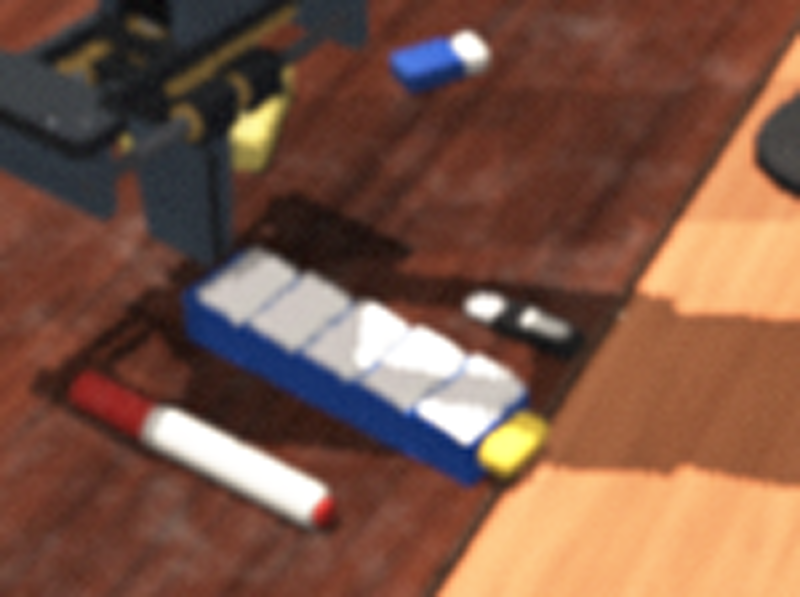

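The picture shows all five lids shut, the box still at crop (185–525, 250–480), and the marker and USB stick unmoved. I'll move clear and hand in.

```bash
python3 -m crank '1 -8 0 0 0 0 0;1 -4 0 -10 0 0 0;1 0 0 -25 0 0 0;1 0 0 -35 0 0 0;1 0 0 -35 0 0 0;1 0 0 -25 0 0 0;1 0 0 -10 0 0 0;1 0 0 0 0 0 0;1 0 0 0 0 0 0' | sed -n '1,4p'; python3 -c "
from workcell import env
print(env.job_done())"
```

```text
time_s: 24.7
ee_pos: [618.2, 243.0, 148.9]
ee_rot: [-179.9, -0.1, 168.8]
force: [0.6, 0.7, -0.5]
the job is handed in; nothing more can be done
None
```

All five lids were shut in one low stroke with the box and its neighbours unmoved in the last picture, and I handed in at 24.7 s; an earlier pass ran too high to touch the lids, so I first touched the bare desk twice (up to about 18 N) to find the true fingertip height.

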